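# Lay down the refill tally with one fingertip sweep

### The job

All the table shakers have been refilled, so clear the tally rail: run the fingertips lightly along the curved row, starting at the end away from the round tab, and tip the six square tabs down flat one after another in the order of the row. Leave the round tab at the far end standing. Touch the tabs gently without pinching or lifting anything, and do not shift the rail or the other things on the counter.

Things in the scene. Friction and masses are not known exactly. Their poses are not given: they have to be found in the camera images.
- rail: refill tally rail: a loose horseshoe-shaped bamboo foot (about 0.9 kg, 10 mm thick, 50 mm wide) lying on the counter, carrying a curved row of seven upright steel tabs. Origin: centre of the curve, at counter height; z up, +x from it to the middle of the bow. The tabs' feet lie on a circle of radius 125 mm about the origin; seen from above the six square tabs follow one another counter-clockwise, 46 mm apart along the curve, and the round tab stands 90 mm after the sixth.
- tab1_foot (a point): middle of the hinge of the first square tab, 14 mm above the counter (first = the end of the row away from the round tab)
- tab1 (a joint): hinge of the first square steel tab (24 mm wide across the row, 34 mm tall, 4 mm thick, 30 g). 0 = standing, leaning back 0.25 rad towards the beginning of the row; 0.25 = upright, past which it falls forward by its own weight; 1.82 = lying flat along the row, pointing to the round tab, its upper face 16 mm above the counter. The hinge turns freely, with no spring, at the lightest push.
- tab2_foot (a point): middle of the hinge of the second square tab, 14 mm above the counter (first = the end of the row away from the round tab)
- tab2 (a joint): hinge of the second square steel tab (24 mm wide across the row, 34 mm tall, 4 mm thick, 30 g). 0 = standing, leaning back 0.25 rad towards the beginning of the row; 0.25 = upright, past which it falls forward by its own weight; 1.82 = lying flat along the row, pointing to the round tab, its upper face 16 mm above the counter. The hinge turns freely, with no spring, at the lightest push.
- tab3_foot (a point): middle of the hinge of the third square tab, 14 mm above the counter (first = the end of the row away from the round tab)
- tab3 (a joint): hinge of the third square steel tab (24 mm wide across the row, 34 mm tall, 4 mm thick, 30 g). 0 = standing, leaning back 0.25 rad towards the beginning of the row; 0.25 = upright, past which it falls forward by its own weight; 1.82 = lying flat along the row, pointing to the round tab, its upper face 16 mm above the counter. The hinge turns freely, with no spring, at the lightest push.
- tab4_foot (a point): middle of the hinge of the fourth square tab, 14 mm above the counter (first = the end of the row away from the round tab)
- tab4 (a joint): hinge of the fourth square steel tab (24 mm wide across the row, 34 mm tall, 4 mm thick, 30 g). 0 = standing, leaning back 0.25 rad towards the beginning of the row; 0.25 = upright, past which it falls forward by its own weight; 1.82 = lying flat along the row, pointing to the round tab, its upper face 16 mm above the counter. The hinge turns freely, with no spring, at the lightest push.
- tab5_foot (a point): middle of the hinge of the fifth square tab, 14 mm above the counter (first = the end of the row away from the round tab)
- tab5 (a joint): hinge of the fifth square steel tab (24 mm wide across the row, 34 mm tall, 4 mm thick, 30 g). 0 = standing, leaning back 0.25 rad towards the beginning of the row; 0.25 = upright, past which it falls forward by its own weight; 1.82 = lying flat along the row, pointing to the round tab, its upper face 16 mm above the counter. The hinge turns freely, with no spring, at the lightest push.
- tab6_foot (a point): middle of the hinge of the sixth square tab, 14 mm above the counter (first = the end of the row away from the round tab)
- tab6 (a joint): hinge of the sixth square steel tab (24 mm wide across the row, 34 mm tall, 4 mm thick, 30 g). 0 = standing, leaning back 0.25 rad towards the beginning of the row; 0.25 = upright, past which it falls forward by its own weight; 1.82 = lying flat along the row, pointing to the round tab, its upper face 16 mm above the counter. The hinge turns freely, with no spring, at the lightest push.
- round_tab_foot (a point): middle of the hinge of the round tab, 14 mm above the counter
- round_tab (a joint): hinge of the round-topped steel tab (disc 34 mm across on a short stem, 40 mm tall) at the end of the row; stands and moves like the square ones: 0 = standing, 1.82 = lying flat
- mill_base: round bamboo mill base, 60 mm across, 30 mm high, loose; stands inside the bow of the rail. Origin: centre of its underside.
- tamper: steel tamping disc 58 mm across with a small knob, 32 mm high, loose; stands outside the bow. Origin: centre of its underside.
- shaker: small glass salt shaker with steel cap, 42 mm across, 58 mm high, loose; stands in or near the open side of the bow. Origin: centre of its underside.
- pepper_mill: silver-plated pepper mill, 64 mm across, 198 mm high, loose, at the side of the counter. Origin: centre of its underside.
- salt_pig: speckled blue stoneware salt pig, 120 mm across, 124 mm high, loose, at the side of the counter. Origin: centre of its underside.
- scoop: steel spoon lying flat on the counter to the right of the rail, handle along its -x.

How it is judged:
On the way, in this order (a step that is already met when the one before it is completed fails the run):
1. square tab 1 lies down (value of joint tab1 above 1.55 rad), for 0.02 s.
2. square tab 2 lies down (value of joint tab2 above 1.55 rad), for 0.02 s.
3. square tab 3 lies down (value of joint tab3 above 1.55 rad), for 0.02 s.
4. square tab 4 lies down (value of joint tab4 above 1.55 rad), for 0.02 s.
5. square tab 5 lies down (value of joint tab5 above 1.55 rad), for 0.02 s.
6. square tab 6 lies down (value of joint tab6 above 1.55 rad), for 0.02 s.
At the end, for the whole second after the job is handed in: All six square tabs lie flat (each hinge past 1.65 of 1.82 rad), the round tab still stands (below 0.15 rad), the rail is at rest within 20 mm of where it was, and every other loose thing is within 20 mm of where it was (value of joint each of tab1, tab2, tab3, tab4, tab5, tab6 above 1.65 rad and value of joint round_tab below 0.15 rad and distance of each of rail, mill_base, tamper, shaker, pepper_mill, salt_pig, scoop from where it was at the start of the episode below 0.02 m and linear speed of rail below 0.01 m/s); the robot touches nothing.
It fails at once if the round tab is pushed forward past upright (value of joint round_tab above 0.3 rad).
It fails at once if the rail is pressed or struck with more than 15 N (contact force between any of the fingers, the arm and rail above 15 N).
It fails at once if the rail is shoved more than 25 mm, or lifted or tilted (distance of rail from where it was at the start of the episode above 0.025 m or height (world z) of rail above 0.012 m or angle between rail's own z axis and vertical above 0.12 rad).
It fails at once if one of the other loose things is shifted more than 25 mm or lifted (distance of any of mill_base, tamper, shaker, pepper_mill, salt_pig, scoop from where it was at the start of the episode above 0.025 m).
It also fails if it takes over 45 s, if anything falls off the work surface, if the arm or the gripper's body presses on something with over 40 N, if the wrist force passes 120 N, or if a joint passes its speed limit or range.

### The arm

A 7-joint arm with a two-finger parallel gripper is mounted at the origin on the work surface. World frame = base frame: x ahead of the robot, y to its left, z up, the work surface at z = 0. Lengths are in m, angles in rad, forces in N, time in s.
With the tool pointing down it reaches from about 0.4 to 0.925 m from the base axis. Payload 5.6 kg.
Tool frame: the origin (TCP) lies between the finger pads; the fingertips stand env.finger_overhang ahead of it and the grasp point (between the pads) lies 5 mm behind it (env.finger_overhang is the distance from the TCP to the fingertips, in m); z points along the fingers, y is the line along which they close (so a half turn about z gives the same grasp; the last joint's range is limited). The gripper opens to 85 mm and grips with 20 to 120 N. Pads are 22 mm wide; open, the fingers measure 114 mm over their backs; the gripper's body (76 mm by 85 mm) begins 54 mm behind the grasp point. The pads swing forward as they close: fully open they stand 13 mm farther back than shut.
Start: joints at [-1.376, 0.468, -0.012, 1.603, 0.006, 1.071, -0.056], TCP at [0.153, 0.632, 0.245] pointing down, gripper open.
Joint ranges: [-2.53, 2.53], [-0.31, 2.02], [-1.57, 1.55], [0.28, 2.44], [-1.29, 4.43], [0.15, 1.84], [-2.92, 2.92]. Speed limits (rad/s): [2.57, 2.57, 3.14, 3.14, 3.14, 3.14, 3.14].

### API

Orientations are given as a rotation vector (axis times angle).
In Python, from rig import status, imaging, ticket, env gives the robot as it stands.
- The arm moves only by the shell command python3 -m creep 'ROWS' [FORCE]. ROWS is JSON, a list that holds one entry, the list of rows, each a list of 7 numbers: the shift along the tool's x, y, z each as a share of 10 cm, from -1 to 1, then the turn, a rotation vector about the tool's x, y, z each as a share of 90 degrees, from -1 to 1, then the closure, from 0 (fully open) to 1 (shut). In form: [[[dx, dy, dz, ax, ay, az, grip], ...]]. A call has 1 to 5 rows; each row is the pose to reach, as a shift and turn from the pose commanded when the call began, along the tool's axes at that moment; what a row does not reach only later rows make up. A row lasts 1/12 s, in which the tool goes at most 41.7 mm and 7.16 degrees, less where a joint would pass 70% of its speed; a pose out of reach is approached as far as the arm can. A call with a number of a shift or a turn outside -1 to 1 is refused whole. A call with a gripper value outside its range is refused whole. The fingers move at their own pace and stop on an object; FORCE is the grip in N (left out, the last holds). Time passes only in rows, so rows that repeat a pose let the fingers close. It gives the time, the measured TCP pose, the force, the opening and the grip force at its end, in the units of the state.
- status.state(): the state, without advancing time (a new reading comes with each control period).
- imaging.get_image(name): name is "scene" or "top" or "wrist"; returns the picture (420x560x3 uint8, red, green, blue); there is no depth.
- imaging.calibration(name): a dict with "vertical_fov" (degrees; the focal length in pixels is half the picture's height over the tangent of half this angle, whatever the lens; pixels are square), "cx", "cy" (the principal point, pixels), "k1" (the pictures are not rectified: a ray, as slopes to the right and down, at radius r is drawn at 1 + k1 r^2 times it, then the intrinsics apply), "world_to_cam" (4x4, takes a point from world to camera coordinates). Camera axes: x right, y up, looking along -z (the intrinsics and any distortion apply to the point x, -y, -z); pixel columns grow to the right and rows downward; lengths in m; the calibration is good to about 2 mm. A picture is of the moment at which its call begins: read the wrist's pose just before it. calibration takes no time and is no camera call; for the wrist camera it gives the pose at the moment of the call.
- ticket.job_done(): hands the job in; it is judged then, once.
The state is a dict: "t": time; "qpos": joint angles; "joint_vel": joint speeds; "effort": joint torques, N m; "eef_pos": TCP position; "tcp_rot": TCP orientation; "contact_force": force on the tool from outside, world axes, zero at the start; "moment": the same for the moment, N m; "gripper_width": finger opening in m; "grip_force": force on a finger pad.
Only numpy, scipy, OpenCV 4.12 (cv2) and the standard library are available. Lean on these libraries where they do the work, as an engineer would, in place of code of your own. Each camera call takes 0.05 s, during which the arm holds its last target. There are 200 camera calls.

## Working session

There is one attempt and no reset: what is moved stays moved. The work goes in short steps, Python scripts to look and compute and a shell command to move; the robot and the scene stay as the last step left them, time stands still between calls to the robot, and variables do not carry over. Pictures are saved under pics/ and viewed, at most 10 in all, crops included, and the job is handed in when it is done.

```bash
ls; mkdir -p pics; python3 - <<'E'
from rig import status, imaging, ticket, env
import cv2
s=status.state(); print({k:s[k] for k in("t","eef_pos","tcp_rot","gripper_width","contact_force")}, env.finger_overhang)
for n in("top","scene"):
    cv2.imwrite(f"pics/{n}0.png",imaging.get_image(n)[:,:,::-1])
    print(imaging.calibration(n))
E
```

```text
pics
{'t': 0.0, 'eef_pos': array([0.15302966, 0.63116438, 0.24435248]), 'tcp_rot': array([-3.72685750e-01, -3.11929555e+00,  2.77982382e-03]), 'gripper_width': 0.08550390088535274, 'contact_force': array([-0.1108987 ,  0.51157649,  0.45052799])} 0.014
{'vertical_fov': 47.031062547900575, 'cx': 283.9814128222607, 'cy': 213.39515712788133, 'k1': -0.06310817170196699, 'world_to_cam': array([[ 0.0277323 , -0.99959599,  0.00622788, -0.03195682],
       [ 0.9864196 ,  0.02837466,  0.16177533, -0.59243665],
       [-0.16188669,  0.0016569 ,  0.98680796, -1.04501596],
       [ 0.        ,  0.        ,  0.        ,  1.        ]])}
{'vertical_fov': 53.86370151293916, 'cx': 282.19594799958577, 'cy': 211.27237276054277, 'k1': -0.10009215815357551, 'world_to_cam': array([[-0.84010258,  0.54226406, -0.01331695,  0.48651448],
       [-0.36129728, -0.54109045,  0.75939805,  0.17694703],
       [ 0.4045886 ,  0.64278364,  0.65049002, -1.26289847],
       [ 0.        ,  0.        ,  0.        ,  1.        ]])}
```

View pics/top0.png

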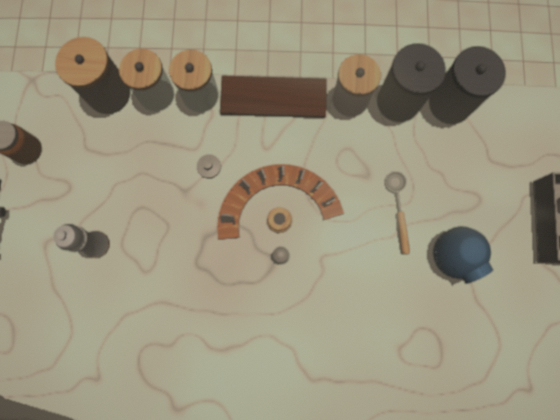

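View pics/scene0.png

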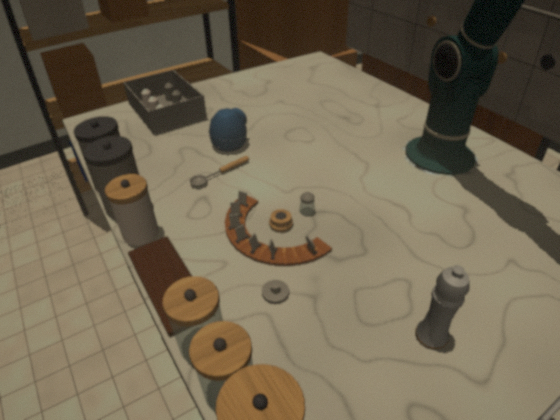

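The rail's bow points to +x (image up). The round tab is at about (228,218) on the left and tab 1 at about (330,202) on the right. The mill base is inside at (279,219), the shaker at (280,256) and the tamper at (208,166). Next, an enlarged crop to measure from.

```bash
cat > h.py <<'E'
import numpy as np, cv2
from rig import imaging
def px2w(name,uv,z,c=None):
    c=c or imaging.calibration(name); W=c["world_to_cam"]; f=210/np.tan(np.radians(c["vertical_fov"]/2))
    K=np.array([[f,0,c["cx"]],[0,f,c["cy"]],[0,0,1]])
    p=cv2.undistortPoints(np.array(uv,float).reshape(-1,1,2),K,np.array([c["k1"],0,0,0,0.]))[:,0]
    d=np.c_[p[:,0],-p[:,1],-np.ones(len(p))]@W[:3,:3]; o=-W[:3,:3].T@W[:3,3]
    return o+d*((z-o[2])/d[:,2])[:,None]
def w2px(name,P,c=None):
    c=c or imaging.calibration(name); W=c["world_to_cam"]; f=210/np.tan(np.radians(c["vertical_fov"]/2))
    q=np.atleast_2d(P)@W[:3,:3].T+W[:3,3]; s=np.c_[q[:,0],-q[:,1]]/-q[:,2:]
    s*=1+c["k1"]*(s**2).sum(1,keepdims=True)
    return s*f+[c["cx"],c["cy"]]
E
python3 - <<'E'
import cv2
im=cv2.imread("pics/top0.png")[145:275,200:360]
cv2.imwrite("pics/crop0.png",cv2.resize(im,None,fx=4.5,fy=4.5,interpolation=cv2.INTER_CUBIC))
E
```

```text
(no output)
```

View pics/crop0.png

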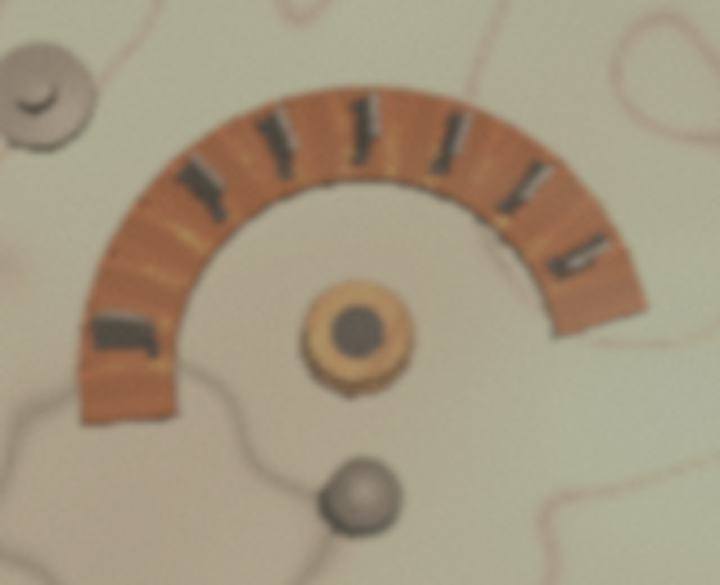

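```bash
cat > fit.py <<'E'
from h import *
from scipy.optimize import least_squares
c2f=lambda a:200+145*np.array([[0,0]])*0+0 if 0 else None
def full(a): a=np.array(a,float); return (a+.5)/4.5-.5+[200,145]
out=full([(600,200),(540,140),(465,102),(370,86),(280,100),(190,150),(120,230),(84,330)])
inn=full([(495,230),(440,195),(370,182),(290,198),(215,255),(180,340)])
cor=full([(648,308),(554,337),(80,424),(176,415)])
O=px2w("top",out,.010)[:,:2];I=px2w("top",inn,.005)[:,:2]
r=least_squares(lambda c:np.r_[np.hypot(*(O-c).T)-.15,np.hypot(*(I-c).T)-.10],[.6,0])
c=r.x;print("centre",c,"resid mm",(r.fun*1e3).round(1))
C=px2w("top",cor,.008)[:,:2]-c;print("corner ang",np.degrees(np.arctan2(C[:,1],C[:,0])).round(1))
a1=np.radians(-64)
E
cat >> fit.py <<'E'
# tab tips: best phase by picture reading of tab top edge centres
tips=full([(603,241),(545,167),(462,118),(371,98),(290,118),(195,163)])
T=px2w("top",tips,.047)[:,:2]-c
print("tip ang",np.degrees(np.arctan2(T[:,1],T[:,0])).round(1),"r",np.hypot(*T.T).round(3))
for n,(u,h) in dict(mill=((357,330),.03),shaker=((362,495),.058),tamper=((40,95),.015)).items(): print(n,px2w("top",full([u]),h)[0])
E
python3 fit.py
```

```text
centre [ 0.5690736  -0.01081517] resid mm [ 0.3  0.9  0.5  0.4  0.4 -0.6 -0.4 -0.1 -1.1 -0.4 -0.7 -0.1  1.   0.1]
corner ang [-76.2 -78.9 102.8 105.6]
tip ang [-61.7 -40.8 -19.3   1.3  19.9  43.4] r [0.132 0.133 0.132 0.134 0.13  0.134]
mill [ 0.5851777  -0.00395653  0.03      ]
shaker [ 0.49878625 -0.00907052  0.058     ]
tamper [0.70819154 0.16724911 0.015     ]
```

```bash
python3 -m creep '[[[-0.6,-1,0.0,0,0,-0.15,1],[-0.6,-1,0,0,0,-0.15,1],[-0.6,-1,0,0,0,-0.15,1],[-0.6,-1,0,0,0,-0.15,1]]]' 20
```

```text
t: 0.43
eef_pos: [0.1912, 0.5138, 0.2445]
tcp_rot: [0.013, 3.141, -0.009]
contact_force: [0.2, -0.1, -0.1]
gripper_width: 0.0386
grip_force: 0.0
```

```bash

python3 -m creep '[[[-0.58,-0.92,0,0,0,0,1],[-0.58,-0.92,0,0,0,0,1],[-0.58,-0.92,0,0,0,0,1]]]'
python3 -m creep '[[[-0.58,-0.92,0,0,0,0,1],[-0.58,-0.92,0,0,0,0,1],[-0.58,-0.92,0,0,0,0,1]]]' >/dev/null
python3 -m creep '[[[-0.58,-0.92,0,0,0,0,1],[-0.58,-0.92,0,0,0,0,1],[-0.58,-0.92,0,0,0,0,1]]]'
python3 -m creep '[[[-0.58,-0.92,0,0,0,0,1],[-0.58,-0.92,0,0,0,0,1],[-0.58,-0.92,0,0,0,0,1]]]' >/dev/null
python3 -m creep '[[[-0.58,-0.92,0,0,0,0,1],[-0.58,-0.92,0,0,0,0,1],[-0.58,-0.92,0,0,0,0,1]]]'
python3 -c "
from rig import imaging
import cv2
cv2.imwrite('pics/wr1.png',imaging.get_image('wrist')[:,:,::-1]);print(imaging.calibration('wrist'))"
```

```text
t: 0.68
eef_pos: [0.2475, 0.4248, 0.2449]
tcp_rot: [0.008, 3.141, -0.003]
contact_force: [0.5, -0.3, -0.2]
gripper_width: 0.0006
grip_force: 0.0
t: 1.18
eef_pos: [0.3629, 0.2404, 0.2453]
tcp_rot: [0.01, 3.141, -0.001]
contact_force: [-0.2, -0.6, -0.1]
gripper_width: 0.0001
grip_force: 0.0
t: 1.68
eef_pos: [0.4786, 0.0559, 0.2455]
tcp_rot: [0.01, 3.14, -0.002]
contact_force: [-0.5, -0.0, -0.3]
gripper_width: 0.0002
grip_force: 0.0
{'vertical_fov': 59.003808302528995, 'cx': 280.61342816060505, 'cy': 212.04692855938768, 'k1': -0.08839161820671743, 'world_to_cam': array([[ 0.01073794,  0.99993909, -0.00255298, -0.0577875 ],
       [-0.95187357,  0.00943964, -0.30634557,  0.4968699 ],
       [-0.30630281,  0.00571963,  0.95191695, -0.23305386],
       [ 0.        ,  0.        ,  0.        ,  1.        ]])}
```

View pics/wr1.png

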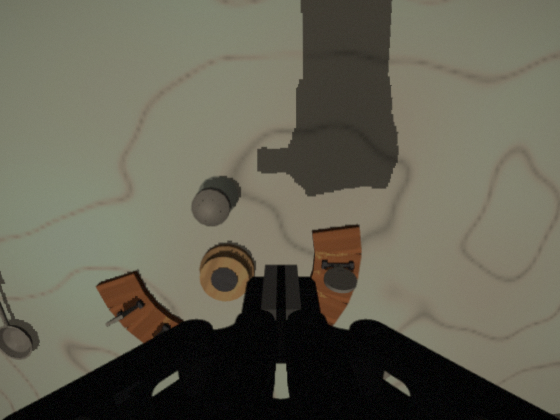

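The wrist view shows the round tab's hinge at about (338,265), tab 1's hinge at about (131,304), and the rail's end corners at (313,231)/(359,226) and (97,285)/(136,271).

```bash
python3 - <<'E'
from h import *
c=np.array([.5691,-.0108])
P=px2w("wrist",[(338,265),(131,304)],.014)[:,:2];Q=px2w("wrist",[(313,231),(359,226),(97,285),(136,271)],.01)[:,:2]
for p in np.r_[P,Q]: d=p-c; print(p.round(4),np.hypot(*d).round(4),np.degrees(np.arctan2(d[1],d[0])).round(1))
E
```

```text
[0.5782 0.1131] 0.1243 85.8
[ 0.6258 -0.1185] 0.1218 -62.2
[0.5405 0.086 ] 0.1009 106.5
[0.5354 0.1341] 0.1488 103.1
[ 0.6041 -0.1567] 0.1501 -76.5
[ 0.5862 -0.1084] 0.0991 -80.1
```

```bash

python3 -m creep '[[[-0.57,-0.93,0,0,0,0,1],[-0.57,-0.93,0,0,0,0,1],[-0.57,-0.93,0,0,0,0,1]]]'>/dev/null
python3 -m creep '[[[-0.57,-0.93,0,0,0,0,1],[-0.57,-0.93,0,0,0,0,1],[-0.57,-0.93,0,0,0,0,1],[-0.57,-0.93,0,0,0,0,1],[-0.57,-0.93,0,0,0,0,1]]]'
python3 -m creep '[[[0,0,0.3,0,0,0,1],[0,0,0.6,0,0,0,1],[0,0,0.9,0,0,0,1],[0,0,1,0,0,0,1],[0,0,1,0,0,0,1]]]'
```

```text
t: 2.4
eef_pos: [0.5904, -0.1276, 0.2445]
tcp_rot: [-0.008, -3.14, 0.001]
contact_force: [-0.1, 1.7, -0.3]
gripper_width: 0.0001
grip_force: 0.0
t: 2.82
eef_pos: [0.5883, -0.1242, 0.1426]
tcp_rot: [-0.0, -3.135, -0.002]
contact_force: [0.6, -0.3, 0.8]
gripper_width: -0.0002
grip_force: 0.0
```

```bash

python3 -m creep '[[[-0.05,-0.11,0.2,0,0,0,1],[-0.05,-0.11,0.4,0,0,0,1],[-0.05,-0.11,0.6,0,0,0,1],[-0.05,-0.11,0.6,0,0,0,1],[-0.05,-0.11,0.6,0,0,0,1]]]'
python3 -c "
from rig import imaging
import cv2
im=imaging.get_image('scene')[150:300,190:350,::-1]
cv2.imwrite('pics/sc1.png',cv2.resize(im,None,fx=4,fy=4,interpolation=cv2.INTER_CUBIC))"
```

```text
t: 3.23
eef_pos: [0.5958, -0.1369, 0.0863]
tcp_rot: [0.002, 3.141, 0.001]
contact_force: [-0.3, 0.6, 1.2]
gripper_width: -0.0001
grip_force: 0.0
```

View pics/sc1.png

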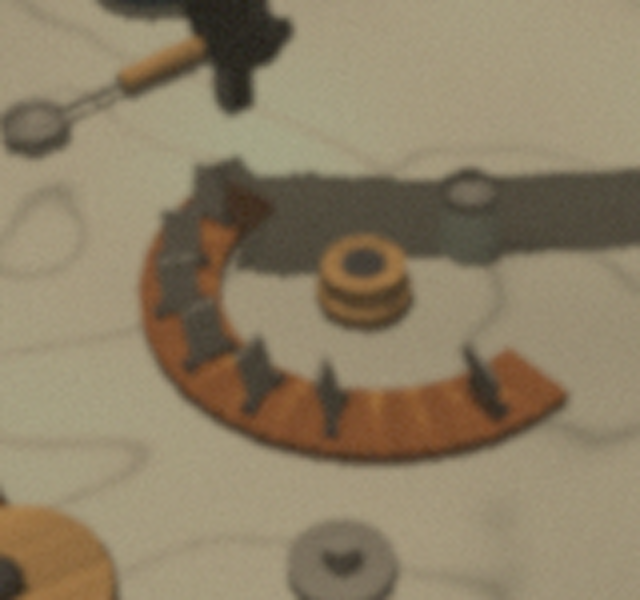

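The finger is above and beyond the rail's start, at crop (235,105), and all seven tabs are standing. Next I lower it.

```bash

python3 -m creep '[[[0,0,0.15,0,0,0,1],[0,0,0.3,0,0,0,1],[0,0,0.38,0,0,0,1],[0,0,0.38,0,0,0,1],[0,0,0.38,0,0,0,1]]]'
python3 -m creep '[[[0,0,0,0,0,0,1],[0,0,0,0,0,0,1]]]'
```

```text
t: 3.7
eef_pos: [0.5961, -0.1375, 0.0484]
tcp_rot: [0.003, 3.14, -0.0]
contact_force: [0.2, 0.3, 0.6]
gripper_width: -0.0003
grip_force: 0.0
t: 3.87
eef_pos: [0.5963, -0.1377, 0.0485]
tcp_rot: [0.003, 3.14, -0.0]
contact_force: [-0.8, 0.4, 0.9]
gripper_width: 0.0
grip_force: 0.0
```

```bash

python3 -m creep '[[[-0.07,0.03,0.04,0,0,0,1],[-0.14,0.065,0.04,0,0,0,1],[-0.21,0.1,0.04,0,0,0,1],[-0.28,0.14,0.04,0,0,0,1],[-0.35,0.18,0.04,0,0,0,1]]]'
python3 -m creep '[[[0,0,0,0,0,0,1],[0,0,0,0,0,0,1]]]'
python3 -c "
from rig import imaging
import cv2
im=imaging.get_image('scene')[150:300,190:350,::-1]
cv2.imwrite('pics/sc2.png',cv2.resize(im,None,fx=4,fy=4,interpolation=cv2.INTER_CUBIC))"
```

```text
t: 4.28
eef_pos: [0.6316, -0.1188, 0.0433]
tcp_rot: [0.003, 3.141, 0.0]
contact_force: [0.1, 0.1, 0.7]
gripper_width: -0.0003
grip_force: 0.0
t: 4.45
eef_pos: [0.6309, -0.119, 0.0431]
tcp_rot: [-0.002, -3.142, -0.0]
contact_force: [-0.4, -0.1, -0.1]
gripper_width: 0.0
grip_force: 0.0
```

View pics/sc2.png

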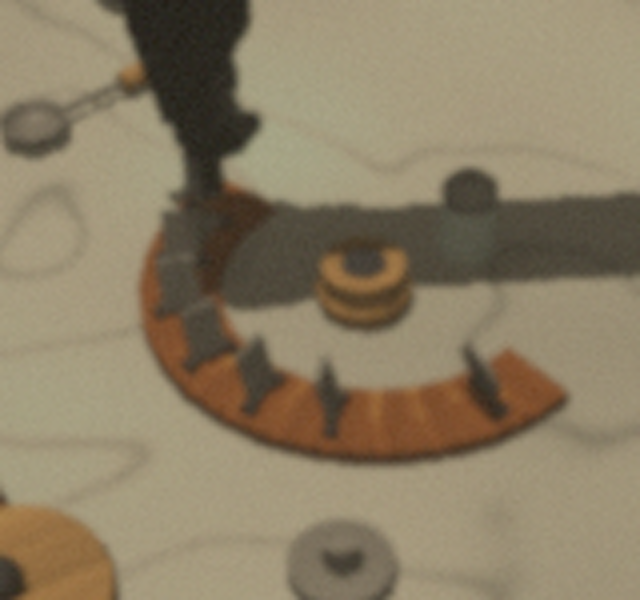

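Tab 1 is down: the finger now stands where it was, and tabs 2–6 and the round tab are unchanged. On to tab 2, then tab 3.

```bash

python3 -m creep '[[[-0.075,0.04,0,0,0,0,1],[-0.15,0.095,0,0,0,0,1],[-0.22,0.15,0,0,0,0,1],[-0.285,0.215,0,0,0,0,1],[-0.35,0.285,0,0,0,0,1]]]'
python3 -m creep '[[[0,0,0,0,0,0,1],[0,0,0,0,0,0,1],[0,0,0,0,0,0,1]]]'
python3 -m creep '[[[-0.055,0.07,0,0,0,0,1],[-0.105,0.15,0,0,0,0,1],[-0.15,0.23,0,0,0,0,1],[-0.19,0.315,0,0,0,0,1],[-0.22,0.4,0,0,0,0,1]]]'
python3 -m creep '[[[0,0,0,0,0,0,1],[0,0,0,0,0,0,1],[0,0,0,0,0,0,1]]]'
python3 -c "
from rig import imaging
import cv2
im=imaging.get_image('scene')[150:300,190:350,::-1]
cv2.imwrite('pics/sc3.png',cv2.resize(im,None,fx=4,fy=4,interpolation=cv2.INTER_CUBIC))"
```

```text
t: 4.92
eef_pos: [0.6664, -0.0903, 0.0433]
tcp_rot: [0.003, 3.141, 0.0]
contact_force: [0.4, -0.1, 0.1]
gripper_width: 0.0002
grip_force: 0.0
t: 5.17
eef_pos: [0.6652, -0.0914, 0.0431]
tcp_rot: [-0.004, -3.141, 0.001]
contact_force: [0.1, 0.8, 0.4]
gripper_width: -0.0002
grip_force: 0.0
t: 5.58
eef_pos: [0.6883, -0.0497, 0.0433]
tcp_rot: [0.002, 3.141, 0.001]
contact_force: [-0.0, 0.6, -0.6]
gripper_width: -0.0003
grip_force: 0.0
t: 5.83
eef_pos: [0.6874, -0.0515, 0.0432]
tcp_rot: [-0.004, -3.141, 0.001]
contact_force: [-0.2, -0.2, -0.2]
gripper_width: -0.0001
grip_force: 0.0
```

View pics/sc3.png

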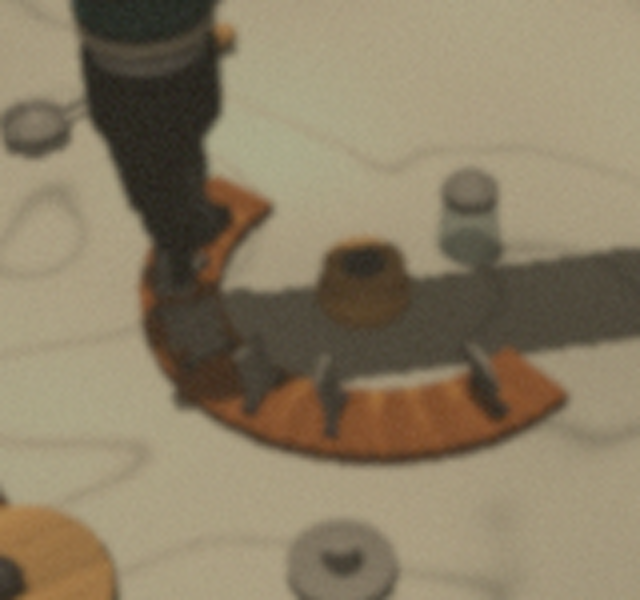

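```bash
python3 - <<'E'
from h import *
c=np.array([.5691,-.0108])
for i in range(6):
    a=np.radians(-60.5+21.08*i); r=np.array([np.cos(a),np.sin(a)]);t=np.array([-r[1],r[0]]);f=c+.125*r
    for n,L,z in(("stand",-.0084,.047),("flat",.034,.016)):
        P=[np.r_[f+s*.012*r,.014] for s in(-1,1)]+[np.r_[f+s*.012*r+t*L,z] for s in(1,-1)]
        print(i+1,n,((w2px("scene",np.array(P))-[190,150])*4).round().astype(int).tolist())
E
python3 -c "
import cv2
from rig import imaging
im=imaging.get_image('scene')[205:265,215:290,::-1]
im=cv2.convertScaleAbs(im,alpha=1.8,beta=0)
cv2.imwrite('pics/sc4.png',cv2.resize(im,None,fx=10,fy=10,interpolation=cv2.INTER_CUBIC))"
```

```text
1 stand [[218, 213], [187, 202], [190, 155], [221, 165]]
1 flat [[218, 213], [187, 202], [158, 230], [190, 241]]
2 stand [[195, 253], [157, 250], [155, 202], [193, 204]]
2 flat [[195, 253], [157, 250], [145, 284], [184, 286]]
3 stand [[194, 297], [155, 304], [147, 254], [187, 247]]
3 flat [[194, 297], [155, 304], [164, 339], [203, 332]]
4 stand [[218, 339], [183, 356], [171, 307], [206, 290]]
4 flat [[218, 339], [183, 356], [213, 387], [249, 369]]
5 stand [[266, 373], [241, 398], [225, 351], [251, 326]]
5 flat [[266, 373], [241, 398], [290, 419], [314, 393]]
6 stand [[331, 392], [321, 422], [305, 379], [315, 349]]
6 flat [[331, 392], [321, 422], [380, 429], [389, 398]]
```

View pics/sc4.png

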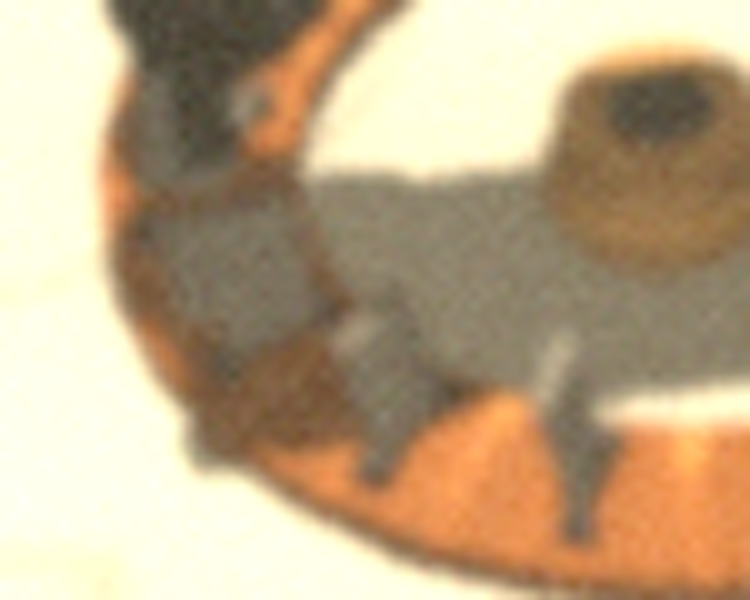

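Tabs 1–3 are flat. Tabs 4, 5 and 6 still stand, with tab 4's hinge at crop (225,375)–(320,325), and the round tab stands too. Next, tabs 4 and 5.

```bash

python3 -m creep '[[[-0.03,0.1,0,0,0,0,1],[-0.05,0.19,0,0,0,0,1],[-0.06,0.28,0,0,0,0,1],[-0.065,0.37,0,0,0,0,1],[-0.065,0.46,0,0,0,0,1]]]'
python3 -m creep '[[[0,0,0,0,0,0,1],[0,0,0,0,0,0,1],[0,0,0,0,0,0,1]]]'
python3 -m creep '[[[0.01,0.09,0,0,0,0,1],[0.025,0.18,0,0,0,0,1],[0.045,0.275,0,0,0,0,1],[0.07,0.36,0,0,0,0,1],[0.105,0.445,0,0,0,0,1]]]'
python3 -m creep '[[[0,0,0,0,0,0,1],[0,0,0,0,0,0,1],[0,0,0,0,0,0,1]]]'
```

```text
t: 6.35
eef_pos: [0.6943, -0.0035, 0.0432]
tcp_rot: [0.002, 3.142, 0.001]
contact_force: [0.1, 0.4, 0.0]
gripper_width: -0.0002
grip_force: 0.0
t: 6.6
eef_pos: [0.6941, -0.0056, 0.0433]
tcp_rot: [-0.004, -3.142, 0.001]
contact_force: [0.4, -0.7, -0.2]
gripper_width: 0.0001
grip_force: 0.0
t: 7.02
eef_pos: [0.6836, 0.041, 0.0433]
tcp_rot: [0.002, 3.142, 0.001]
contact_force: [0.6, 1.0, -0.2]
gripper_width: -0.0002
grip_force: 0.0
t: 7.27
eef_pos: [0.6839, 0.0389, 0.0434]
tcp_rot: [0.004, 3.141, -0.001]
contact_force: [-0.4, -0.9, 0.0]
gripper_width: -0.0001
grip_force: 0.0
```

```bash

python3 -m creep '[[[0.045,0.085,0,0,0,0,1],[0.09,0.17,0,0,0,0,1],[0.145,0.245,0,0,0,0,1],[0.2,0.315,0,0,0,0,1],[0.265,0.38,0,0,0,0,1]]]'
python3 -m creep '[[[0,0,0,0,0,0,1],[0,0,0,0,0,0,1],[0,0,0,0,0,0,1]]]'
python3 -m creep '[[[0,0,-0.2,0,0,0,1],[0,0,-0.5,0,0,0,1],[0,0,-0.8,0,0,0,1],[0,0,-1,0,0,0,1]]]'
python3 -m creep '[[[0.5,0,-0.7,0,0,0,1],[1,0,-1,0,0,0,1],[1,0,-1,0,0,0,1],[1,0,-1,0,0,0,1]]]'
python3 -m creep '[[[0.5,0,0,0,0,0,1],[1,0,0,0,0,0,1],[1,0,0,0,0,0,1],[1,0,0,0,0,0,1]]]'
python3 -c "
from rig import imaging
import cv2
im=imaging.get_image('top')[145:275,200:360,::-1]
cv2.imwrite('pics/top1.png',cv2.resize(im,None,fx=4.5,fy=4.5,interpolation=cv2.INTER_CUBIC))
im=imaging.get_image('scene')[150:300,190:350,::-1]
cv2.imwrite('pics/sc5.png',cv2.resize(im,None,fx=4,fy=4,interpolation=cv2.INTER_CUBIC))"
```

```text
t: 7.68
eef_pos: [0.6567, 0.0787, 0.0433]
tcp_rot: [-0.002, -3.142, -0.001]
contact_force: [-0.3, 1.0, -0.2]
gripper_width: -0.0002
grip_force: 0.0
t: 7.93
eef_pos: [0.6577, 0.077, 0.0435]
tcp_rot: [0.004, 3.141, -0.001]
contact_force: [0.0, -0.3, -0.2]
gripper_width: -0.0001
grip_force: 0.0
t: 8.27
eef_pos: [0.6588, 0.0762, 0.1461]
tcp_rot: [0.006, 3.138, -0.0]
contact_force: [-0.2, 0.4, 1.4]
gripper_width: 0.0001
grip_force: 0.0
t: 8.6
eef_pos: [0.5559, 0.0765, 0.2466]
tcp_rot: [0.006, 3.139, 0.003]
contact_force: [0.8, 0.6, 0.1]
gripper_width: 0.0001
grip_force: 0.0
t: 8.93
eef_pos: [0.4539, 0.0772, 0.2434]
tcp_rot: [-0.004, -3.14, -0.003]
contact_force: [-0.5, 0.6, 0.9]
gripper_width: -0.0003
grip_force: 0.0
```

View pics/sc5.png

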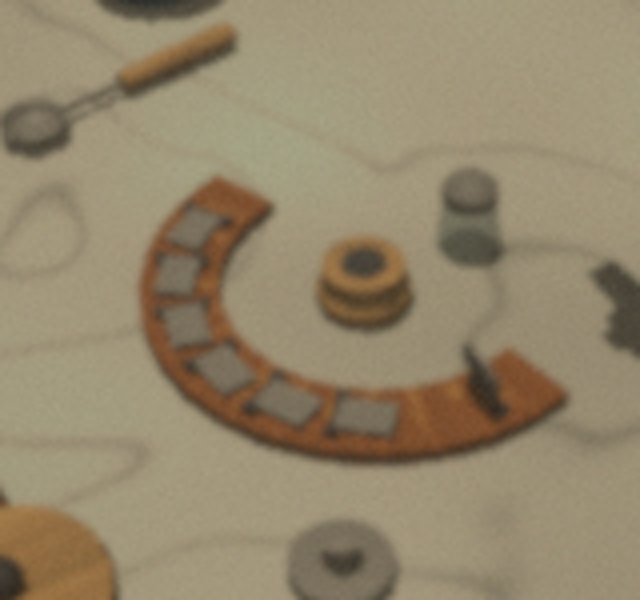

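View pics/top1.png

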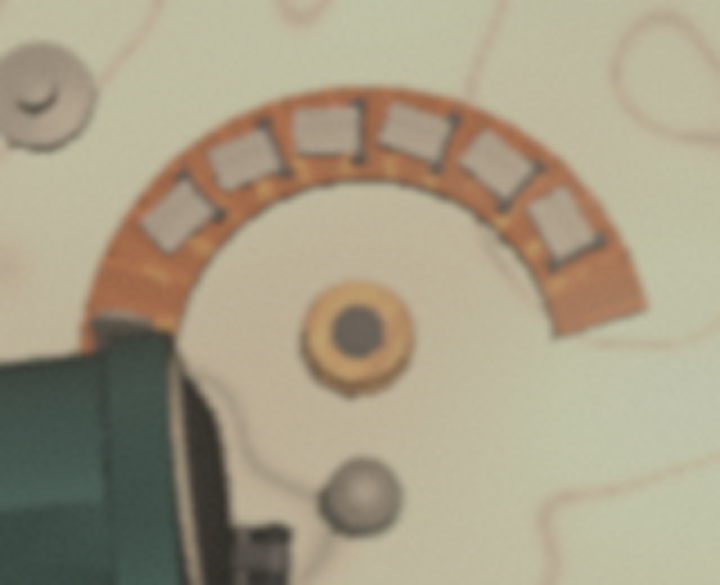

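All six square tabs lie flat. The round tab stands at crop (485,380), the rail and the other things haven't moved, and the arm is clear.

```bash
python3 -c "
from rig import ticket; print(ticket.job_done())"
```

```text
the job is handed in; nothing more can be done
None
```

I tipped the six square tabs flat in row order, left the round tab standing with the rail and other things unmoved in the last pictures, and handed the job in at about 9 s; no verdict came back.

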